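# Let a bearing roll out of the washer chute, catch it softly and pack it

## Task

The last washed bearing waits behind the red stop under the clear guard of the gravity chute: swing the red-knobbed hand lever over, away from the robot, as far as it goes, so that the bearing rolls out by itself. Do not stop it on the slope, let it bump into a standing hand or run off the open end: run the fingers along close to it, at its own pace, as it comes down to the run-out, and there slow it gradually to a standstill. Then pick it up, set it down gently, standing, in the empty cradle of the blue packing rack and let go, disturbing nothing else.

Things in the scene. Friction and masses are not known exactly. Their poses are not given: they have to be found in the camera images.
- bearing: sealed steel ball bearing, a solid disc of 80 mm diameter and 21 mm width (bore closed by an orange plug), about 0.46 kg, nominal. Origin at its centre; its x axis is its axis of rotation, across the chute; y and z turn as it rolls. It starts at rest in the chute. Rolling resistance (lever arm): about 1.5 mm.
- chute: fixed gravity chute of steel rods on posts, leading out of a blue washer cabinet. Origin on the table (z = 0) under the foot of the slope, on the centre line; y points uphill along the chute, x across it, away from the robot. The bearing rolls upright on two rails; guide rods and their holders on both sides (25 mm free between, 45 mm over all) reach 30 mm above the running surface.
- run_out (a point): middle of the almost level run-out, on top of its rails, 89 mm above the table. It goes from y = 0 (90 mm high) to y = -240 mm of the chute's frame, falling by 0.011. The bearing arrives at about 0.3 to 0.38 m/s and loses about 0.17 m/s per second, so it rolls off the open end unless it is stopped; once stopped it stays, creeping at most some 5 mm/s.
- open_end (a point): top of the rails at the open lower end (y = -240 mm of the chute's frame, z = 87 mm); nothing beyond it but the drop to the table.
- guard_mouth (a point): top of the rails at the mouth of the clear guard (y = 120 mm of the chute's frame). From y = 0 uphill the rails rise by 0.087 (8.7 mm per 100 mm). From the mouth uphill the guard (47 mm wide, top 98 mm above the rails) covers them; below the mouth the chute is open from above. The bearing comes out at about 0.13 to 0.27 m/s.
- stop (a point): where the bearing's centre starts, at y = 290 mm of the chute's frame, 155 mm above the table. A felt wiper bar (60 g) rides on top of it inside the guard, so that, once let go, it speeds up at about 0.1 m/s2 there (0.05 to 0.2: friction and mass vary) and reaches the mouth after 1 to 2.5 s; beyond the wiper it gains about 0.32 m/s2 as far as the run-out.
- gate (a joint): turn of the release shaft, rad: 0 closed, 1.5 fully open (end stop). The shaft runs along the far side of the chute (x = +26 mm in the chute's frame, 36 mm above the rails). Its uphill end carries the red stop pin that holds the bearing and clears it at about 1.2 rad, its downhill end the hand lever. Dry friction about 0.08 N m, no spring: it stays where it is left.
- gate_knob (a point): centre of the red ball knob (24 mm) on the 8 mm rod of the hand lever, 70 mm from the shaft's axis, at y = 82 mm of the chute's frame. At joint 0 the lever leans 0.35 rad from vertical towards the robot (-x of the chute), knob 109 mm above the rails at the foot; as the joint grows it swings over, away from the robot (+x), until it leans 1.15 rad the other way.
- rack: fixed blue plastic packing rack, 290 mm long (x) by 37 mm wide (y), walls 30 mm high and 5 mm thick. Origin at the centre of its underside. Three cradles in a row along x, at x = -95, 0 and +95 mm, each a pocket 90 mm by 27 mm inside with two floor ridges (6 mm high, 44 mm apart) that keep a standing bearing from rolling. A bearing stands in it with its axis along the rack's y.
- cradle (a point): centre of the floor of the empty cradle (the one at x = -95 mm of the rack), 6 mm above the table; axes as the rack's. A bearing seated in it has its centre 40 mm above this point.
- packed_a: sealed steel ball bearing, a solid disc of 80 mm diameter and 21 mm width (bore closed by an orange plug), about 0.46 kg, already packed in the middle cradle of the rack; to be left alone. Origin at its centre.
- packed_b: sealed steel ball bearing, a solid disc of 80 mm diameter and 21 mm width (bore closed by an orange plug), about 0.46 kg, already packed in the cradle at x = +95 mm of the rack; to be left alone. Origin at its centre.
- cone_a: tapered-roller bearing cone, 62 mm diameter, 21 mm high, lying loose on the table beyond the chute; leave alone. Origin at the centre of its underside.
- cone_b: another such loose cone; leave alone.
- cone_c: another such loose cone; leave alone.
- oil: small yellow oil bottle, 48 mm diameter, 130 mm high, standing loose on the table beyond the chute; leave alone. Origin at the centre of its underside.

How it is judged:
By the outcome, as a careful person would: the job done as asked, in the order asked, and still so for the second after the job is handed in, with the robot touching nothing.
It also fails if it takes over 64 s, if anything falls off the work surface, if the arm or the gripper's body presses on something with over 40 N, if the wrist force passes 120 N, or if a joint passes its speed limit or range.

## Robot

A 7-joint arm with a two-finger parallel gripper is mounted at the origin on the work surface. World frame = base frame: x ahead of the robot, y to its left, z up, the work surface at z = 0. Lengths are in m, angles in rad, forces in N, time in s.
With the tool pointing down it reaches from about 0.425 to 0.875 m from the base axis. Payload 4.7 kg.
Tool frame: the origin (TCP) lies between the finger pads, 19 mm behind the fingertips; this is the grasp point; z points along the fingers, y is the line along which they close (so a half turn about z gives the same grasp; the last joint's range is limited). The gripper opens to 87 mm and grips with 3 to 60 N. Pads are 19 mm wide; open, the fingers measure 117 mm over their backs; the gripper's body (75 mm by 190 mm) begins 51 mm behind the grasp point.
Start: joints at [0.014, 0.321, -0.07, 1.45, 0.023, 1.371, -0.057], TCP at [0.65, -0, 0.241] pointing down, gripper open.
Joint ranges: [-2.86, 2.86], [-0.3, 2.09], [-1.38, 1.24], [0.06, 2.45], [-1.56, 4.7], [0.09, 2.05], [-2.69, 2.69]. Speed limits (rad/s): [2.57, 2.57, 3.14, 3.14, 3.14, 3.14, 3.14].

## Interface

Orientations are given as a rotation vector (axis times angle).
In Python, from bench import ctrl gives the robot as it stands. The module is installed in compiled form; this text tells all that it offers.
- The arm moves only by the tool carry_out, never from a script. Its argument "steps" is a list of rows, each a list of 7 numbers: the turn, a rotation vector about the world's x, y, z in degrees, then the shift along the world's x, y, z in cm, then the opening, from 0 (shut) to 1 (fully open). A call has 1 to 12 rows; each row is the pose to reach, as a shift and turn from the pose commanded when the call began; what a row does not reach only later rows make up. A row lasts 1/10 s, in which the tool goes at most 50 mm and 8.59 degrees, less where a joint would pass 70% of its speed; a pose out of reach is approached as far as the arm can. A call with a gripper value outside its range is refused whole. The fingers move at their own pace and stop on an object; "squeeze" is the grip in N (left out, the last holds). Time passes only in rows, so rows that repeat a pose let the fingers close. It gives the time, the measured TCP pose, the force, the opening and the grip force at its end, in the units of the state.
- ctrl.get_state(): the state, without advancing time (a new reading comes with each control period).
- ctrl.get_image(name): name is "scene" or "side" or "wrist"; returns a dict with "pixels" (480x640x3 uint8, red, green, blue), "camera_matrix" (3x3 intrinsics, pixels), "k1" (the pictures are not rectified: a ray, as slopes to the right and down, at radius r is drawn at 1 + k1 r^2 times it, then the intrinsics apply), "cam_to_world" (4x4, takes a point from camera to world coordinates); the wrist camera has in their place "T_tool_cam" (4x4, takes a point from camera to tool coordinates, whose origin is the TCP and whose axes are the flange's). Camera axes: x right, y down, z forward; pixel columns grow to the right and rows downward; lengths in m; the calibration is good to about 2 mm. A picture is of the moment at which its call begins: read the wrist's pose just before it. There is no depth.
- ctrl.close_job(): hands the job in; it is judged then, once.
The state is a dict: "time": time; "joint_positions": joint angles; "qd": joint speeds; "joint_torque": joint torques, N m; "position": TCP position; "tool_rot": TCP orientation; "ft_force": force on the tool from outside, world axes, zero at the start; "torque": the same for the moment, N m; "grip_width": opening from 0.0 (shut) to 1.0 (fully open); "grip_force": force on a finger pad.
Only numpy, scipy, OpenCV 4.12 (cv2) and the standard library are available. Lean on these libraries where they do the work, as an engineer would, in place of code of your own. Each camera call takes 0.05 s, during which the arm holds its last target. There are 200 camera calls.

## Working session

There is one attempt and no reset: what is moved stays moved. The work goes in short steps, Python scripts to look and compute and a tool call to move; the robot and the scene stay as the last step left them, time stands still between calls to the robot, and variables do not carry over. Pictures are saved under pics/ and viewed, at most 11 in all, crops included, and the job is handed in when it is done.

Besides the shell and the picture viewer there is one more tool, called after "Call:" in YAML: its name, and indented under it one key for each argument. carry_out: Moves the arm, as the interface text tells. Its arguments: {"type":"object","properties":{"steps":{"type":"array","items":{"type":"array","items":{"type":"number"}}},"squeeze":{"type":"number"}},"required":["steps"]}

```bash
mkdir -p pics; cat > h.py <<'E'
import numpy as np, cv2
from bench import ctrl
from scipy.spatial.transform import Rotation as R
def grab(n,save=None):
    s=ctrl.get_state(); d=ctrl.get_image(n)
    if 'T_tool_cam' in d:
        T=np.eye(4);T[:3,:3]=R.from_rotvec(s['tool_rot']).as_matrix();T[:3,3]=s['position'];d['T']=T@d['T_tool_cam']
    else: d['T']=np.array(d['cam_to_world'])
    if save: cv2.imwrite('pics/'+save,cv2.cvtColor(d['pixels'],cv2.COLOR_RGB2BGR))
    return d
def ray(d,u,v):
    K=np.array(d['camera_matrix']); k=d['k1']
    p=cv2.undistortPoints(np.array([[[u,v]]],float),K,np.array([k,0,0,0.]))[0,0]
    return d['T'][:3,3],d['T'][:3,:3]@np.array([p[0],p[1],1])
def onz(d,u,v,z):
    o,r=ray(d,u,v); return o+r*(z-o[2])/r[2]
def proj(d,P):
    T=np.linalg.inv(d['T']); q=(T[:3,:3]@np.atleast_2d(P).T).T+T[:3,3]
    a=q[:,:2]/q[:,2:]; a=a*(1+d['k1']*(a**2).sum(1,keepdims=True))
    K=np.array(d['camera_matrix']); return a@K[:2,:2].T+K[:2,2]
def two(d1,p1,d2,p2):
    o,r=ray(d1,*p1);q,t=ray(d2,*p2)
    x=np.linalg.lstsq(np.c_[r,-t],q-o,rcond=None)[0]
    a=o+r*x[0];b=q+t*x[1]; return (a+b)/2,np.linalg.norm(a-b)
def blobs(d,lo,hi,amin=30):
    h=cv2.cvtColor(d['pixels'],cv2.COLOR_RGB2HSV); m=cv2.inRange(h,np.array(lo),np.array(hi))
    n,l,s,c=cv2.connectedComponentsWithStats(m)
    return [(c[i].round(1).tolist(),s[i].tolist()) for i in range(1,n) if s[i,4]>=amin]
E
python3 - <<'E'
from h import *
for n in('scene','side'):
    d=grab(n,n+'0.png'); print(n,d['k1'],np.array(d['camera_matrix']).tolist()); print(d['T'].round(3).tolist())
    print('red',blobs(d,(0,150,80),(6,255,255),15)); print('or',blobs(d,(7,150,100),(20,255,255),15)); print('blue',blobs(d,(100,120,50),(130,255,255),200)); print('yel',blobs(d,(22,150,100),(35,255,255)))
E
```

```text
scene -0.050786636158120645 [[494.5661990763854, 0.0, 319.14551151895694], [0.0, 494.5661990763854, 240.37959018539584], [0.0, 0.0, 1.0]]
[[0.287, 0.757, -0.587, 1.299], [0.958, -0.221, 0.183, -0.233], [0.009, -0.615, -0.789, 1.054], [0.0, 0.0, 0.0, 1.0]]
red [([366.6, 174.5], [363, 171, 8, 9, 55]), ([523.7, 173.1], [520, 170, 8, 7, 41]), ([424.1, 253.4], [420, 249, 9, 10, 72])]
or []
blue [([209.6, 32.7], [181, 0, 54, 74, 2852]), ([434.4, 6.4], [406, 0, 56, 17, 697]), ([575.7, 19.6], [486, 0, 154, 62, 5497]), ([9.2, 100.6], [0, 9, 31, 160, 2370]), ([373.2, 41.0], [359, 35, 28, 14, 283]), ([492.9, 169.2], [443, 103, 111, 125, 6407]), ([165.1, 288.5], [143, 244, 47, 100, 810]), ([618.2, 370.2], [588, 322, 52, 96, 3659])]
yel [([433.8, 156.6], [429, 151, 10, 12, 30]), ([378.4, 171.7], [375, 166, 8, 13, 32]), ([423.4, 266.6], [416, 259, 15, 15, 152])]
side -0.009348447560012704 [[605.4946052675402, 0.0, 322.46548675825267], [0.0, 605.4946052675402, 242.0889260139129], [0.0, 0.0, 1.0]]
[[0.015, -0.656, 0.755, -0.487], [-1.0, -0.019, 0.004, -0.047], [0.012, -0.755, -0.656, 1.064], [0.0, 0
[... 289 characters left out ...]
8, 412, 20, 34, 149]), ([598.9, 428.0], [593, 413, 12, 30, 61]), ([580.4, 437.1], [577, 432, 9, 10, 25]), ([604.5, 441.8], [603, 438, 4, 8, 15]), ([606.6, 448.9], [603, 445, 7, 9, 19]), ([584.2, 451.3], [582, 447, 5, 10, 18]), ([601.9, 462.0], [595, 449, 19, 26, 106]), ([591.3, 461.0], [586, 455, 11, 14, 54]), ([611.0, 473.3], [604, 467, 15, 13, 54]), ([594.5, 474.4], [590, 468, 11, 12, 41])]
blue [([326.2, 72.1], [0, 0, 640, 156, 86073]), ([70.9, 277.6], [3, 197, 133, 140, 11018]), ([4.1, 231.0], [0, 219, 13, 30, 220]), ([472.4, 299.0], [444, 243, 52, 91, 1162])]
yel [([224.9, 233.4], [215, 215, 19, 51, 527]), ([154.2, 239.3], [151, 233, 7, 14, 35]), ([172.5, 241.2], [170, 234, 6, 16, 35])]
```

View pics/scene0.png

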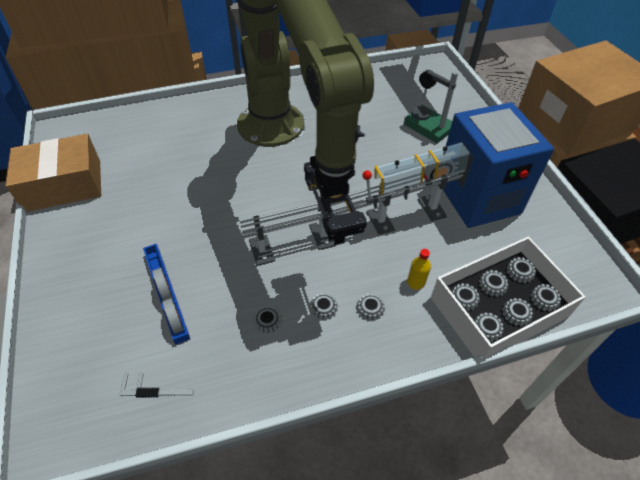

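View pics/side0.png

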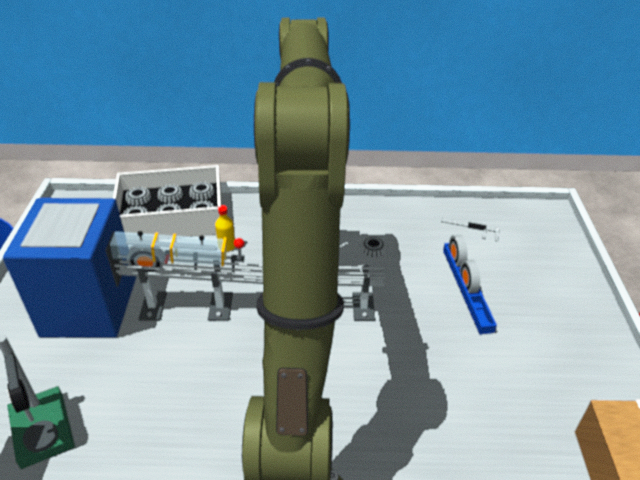

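The scene view shows the knob at (367,175), the chute rails running from (240,230) to (470,160), and the rack spanning (150,245)–(180,340) with its empty pocket at the top. In the side view the knob is at (238,243), the waiting bearing's plug at (145,262), and the empty pocket at (485,318).

```bash
python3 - <<'E'
from h import *
a=cv2.imread('pics/scene0.png');b=cv2.imread('pics/side0.png')
f=dict(interpolation=cv2.INTER_CUBIC)
A=cv2.resize(a[150:270,235:435],(800,480),**f); B=cv2.resize(b[225:335,230:430],(0,0),fx=2,fy=2,**f)
cv2.imwrite('pics/c1.png',A)
B=cv2.resize(b[225:325,100:260],(800,500),**f); cv2.imwrite('pics/c2.png',B)
C=np.hstack([cv2.resize(a[235:350,135:200],(339,600),**f),cv2.resize(b[235:340,435:505],(400,600),**f)]); cv2.imwrite('pics/c3.png',C)
s=grab('scene');t=grab('side')
print('knob',two(s,(366.6,174.5),t,(238.4,242.7)))
print('cap',two(s,(424.1,253.4),t,(222.4,209.3)))
print('plug z155',onz(t,145.3,262.3,.155))
# rack: blue in both views, min area rects on z=.03 plane
for d,box in((s,(135,235,200,350)),(t,(435,235,505,340))):
    h=cv2.cvtColor(d['pixels'],cv2.COLOR_RGB2HSV);m=cv2.inRange(h,np.array((100,120,40)),np.array((130,255,255)))
    k=np.zeros_like(m);k[box[1]:box[3],box[0]:box[2]]=m[box[1]:box[3],box[0]:box[2]]
    v,u=np.nonzero(k); P=np.array([onz(d,x,y,.03)[:2] for x,y in zip(u,v)],np.float32)
    print(cv2.minAreaRect(P*1000),cv2.boxPoints(cv2.minAreaRect(P*1000)).round().tolist())
E
```

```text
knob (array([0.49936161, 0.13791038, 0.19951895]), np.float64(0.00374611786454664))
cap (array([0.71263027, 0.21024527, 0.12342949]), np.float64(0.003015271463509423))
plug z155 [0.47990354 0.34536322 0.155     ]
((578.3948364257812, -401.89813232421875), (304.5868225097656, 38.254783630371094), 9.143542289733887) [[425.0, -407.0], [431.0, -445.0], [732.0, -397.0], [726.0, -359.0]]
((558.0844116210938, -395.168212890625), (307.16156005859375, 48.57253646850586), 9.000030517578125) [[403.0, -395.0], [410.0, -443.0], [714.0, -395.0], [706.0, -347.0]]
```

View pics/c1.png

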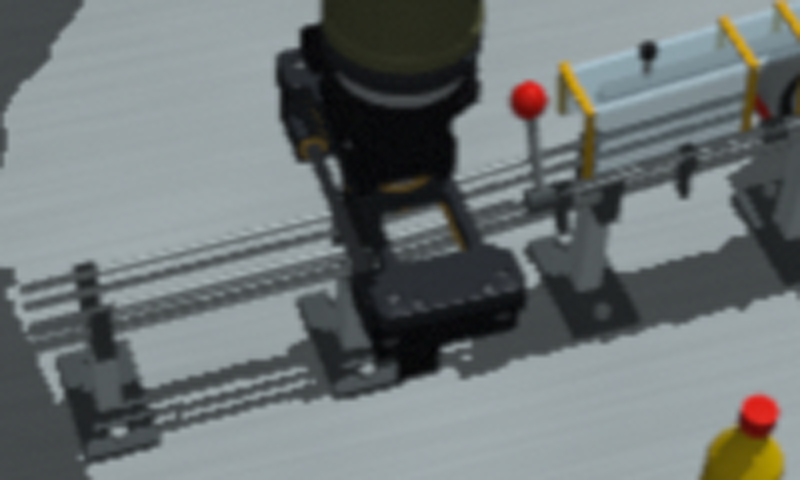

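View pics/c3.png

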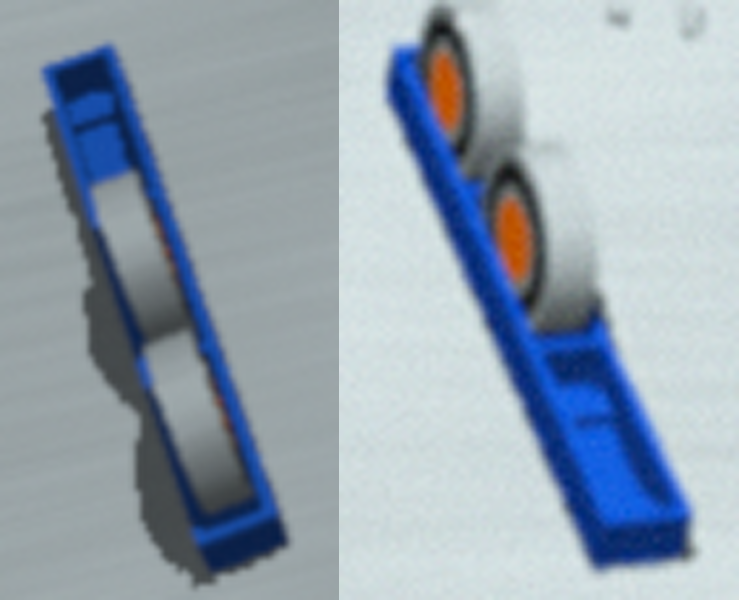

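The scene crop shows the red knob at (366.6,174.5) with the lever, the guard mouth at about (380,180), and the rod ends at about (241,228). In the rack crops, the empty pocket is at the robot-near end, with top corners at scene (143.6,248) and (156.5,244).

```bash
python3 - <<'E'
from h import *
s=ctrl.get_state(); print({k:np.round(v,3).tolist() for k,v in s.items()})
print(R.from_rotvec(s['tool_rot']).as_matrix().round(3))
w=grab('wrist','w0.png'); print(np.array(w['T_tool_cam']).round(3).tolist(),np.array(w['camera_matrix'])[0,0])
a=grab('scene');b=grab('side')
for p in((143.6,248),(156.5,244.2)): print('scene rack',onz(a,*p,.03).round(4))
for p in((480.3,326.9),(496.4,325.1),(444.4,243.4)): print('side rack',onz(b,*p,.03).round(4))
print('oranges at rack',onz(b,453.2,250.2,.046).round(3),onz(b,465.2,276.1,.046).round(3))
E
```

```text
{'time': 0.2, 'joint_positions': [0.014, 0.322, -0.07, 1.451, 0.023, 1.371, -0.057], 'qd': [0.001, -0.003, 0.0, -0.003, -0.001, -0.001, -0.0], 'joint_torque': [0.001, -49.117, -0.403, -31.25, -0.064, 0.041, 0.0], 'position': [0.65, -0.0, 0.241], 'tool_rot': [-2.221, -2.221, 0.001], 'ft_force': [-0.635, 0.925, 0.118], 'torque': [-0.001, 0.024, 0.065], 'grip_force': 0.0, 'grip_width': 0.997}
[[ 0.     1.    -0.001]
 [ 1.    -0.    -0.   ]
 [-0.    -0.001 -1.   ]]
[[0.0, -0.958, -0.288, 0.078], [1.0, -0.0, 0.001, -0.0], [-0.001, -0.288, 0.958, -0.143], [0.0, 0.0, 0.0, 1.0]] 416.21344670187034
scene rack [ 0.433  -0.4405  0.03  ]
scene rack [ 0.4299 -0.4069  0.03  ]
side rack [ 0.4218 -0.4012  0.03  ]
side rack [ 0.4281 -0.4387  0.03  ]
side rack [ 0.7065 -0.3592  0.03  ]
oranges at rack [ 0.662 -0.373  0.046] [ 0.569 -0.388  0.046]
```

View pics/w0.png

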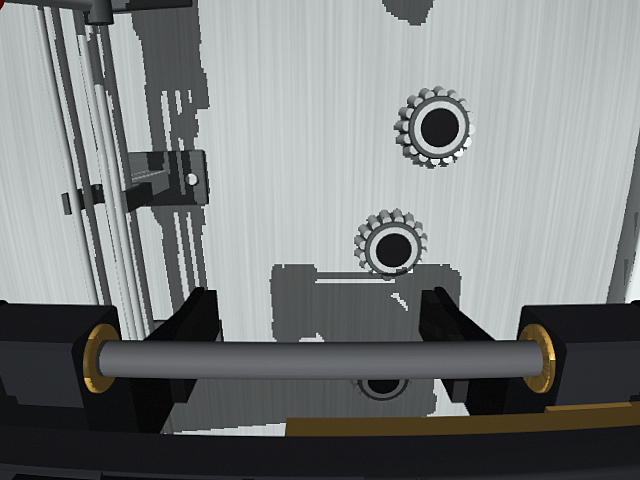

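The wrist view shows the chute's rods leaning from (50,10) to (130,310), so the chute is slightly yawed. It also shows cones at (435,125), (392,245) and (382,385). Next I raise the hand clear and move it to a view pose on the robot side.

Call:
carry_out:
  steps:
    - [0,0,0,0,0,4,0.57]
    - [0,0,0,-4,1,8,0.57]
    - [0,0,0,-8,2,8,0.57]
    - [0,0,0,-12,4,8,0.57]
    - [0,0,0,-16,6,8,0.57]
    - [0,0,0,-19,8,8,0.57]
    - [0,0,0,-20,8,8,0.57]
    - [0,0,0,-20,8,8,0.57]

```text
time: 1.15
position: [0.4493, 0.0802, 0.322]
tool_rot: [2.219, 2.222, 0.001]
ft_force: [1.0, -0.3, 0.5]
grip_width: 0.577
grip_force: 0.0
```

```bash
python3 - <<'E'
from h import *
s=ctrl.get_state();print(s['time'],s['position'],s['grip_width'])
w=grab('wrist','w1.png');a=grab('scene','s1.png');b=grab('side','d1.png')
K={}
for n,d in(('w',w),('s',a),('d',b)): 
    print(n,blobs(d,(0,150,80),(6,255,255),15)); 
A=cv2.imread('pics/w1.png');B=cv2.imread('pics/s1.png')
B=cv2.resize(B[140:270,230:470],(640,347),interpolation=cv2.INTER_CUBIC)
cv2.imwrite('pics/m1.png',np.vstack([cv2.resize(A,(640,480))[:253],B]))
cv2.imwrite('pics/w1b.png',A)
E
```

```text
1.15 [0.44927124 0.08018564 0.32201297] 0.5766066620296911
w [([633.7, 58.6], [624, 48, 16, 25, 201]), ([400.9, 154.0], [383, 135, 37, 39, 1119])]
s [([366.6, 174.5], [363, 171, 8, 9, 55]), ([523.8, 172.8], [521, 170, 7, 7, 35]), ([424.1, 253.4], [420, 249, 9, 10, 72])]
d [([222.4, 209.4], [218, 205, 9, 9, 63])]
```

View pics/w1b.png

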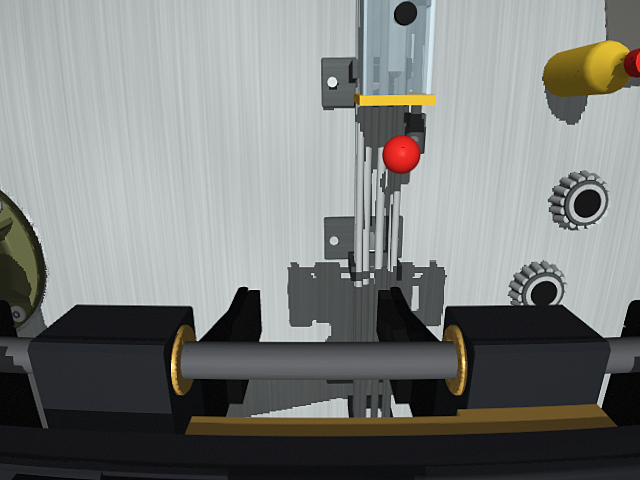

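The wrist view shows the knob at (401,154), the guard's yellow mouth strip from (355,100) to (436,100), and the rods below it at about x 355–400.

```bash
cat > img.py <<'E'
E
python3 - <<'E'
from h import *
T=np.eye(4);T[:3,:3]=R.from_rotvec([2.219,2.222,.001]).as_matrix();T[:3,3]=[.44927,.08019,.32201]
w=grab('wrist'); px=cv2.cvtColor(cv2.imread('pics/w1.png'),cv2.COLOR_BGR2RGB); w['pixels']=px
k=two(w,(400.9,154),grab('scene'),(366.6,174.5)); print('knob ws',k[0].round(4),k[1])
print('knob plane',onz(w,400.9,154,.199).round(4))
hs=cv2.cvtColor(px,cv2.COLOR_RGB2HSV); m=cv2.inRange(hs,np.array((20,120,80)),np.array((35,255,255))); m[:, 500:]=0
v,u=np.nonzero(m); print('strip',u.min(),u.max(),v.min(),v.max())
for c in (357,364,395,425,433):
    r=v[u==c]; print(c,r.min(),r.max(), onz(w,c,r.min(),.198).round(4),onz(w,c,r.max(),.198).round(4))
g=cv2.cvtColor(px,cv2.COLOR_RGB2GRAY).astype(int)
for r in(5,30,60,85,200,250,275,405): print(r,g[r,340:445].tolist())
E
```

```text
knob ws [0.5025 0.135  0.2023] 0.0007333144887679117
knob plane [0.5033 0.1351 0.199 ]
strip 171 499 93 424
357 93 423 [0.4749 0.1718 0.198 ] [ 0.4813 -0.0712  0.198 ]
364 95 424 [0.4793 0.1706 0.198 ] [ 0.4868 -0.0722  0.198 ]
395 95 422 [0.4983 0.1707 0.198 ] [ 0.5111 -0.0707  0.198 ]
425 95 421 [0.5168 0.171  0.198 ] [ 0.5349 -0.0703  0.198 ]
433 95 422 [0.5218 0.171  0.198 ] [ 0.5414 -0.0714  0.198 ]
5 [185, 185, 189, 185, 182, 182, 185, 185, 182, 182, 185, 190, 187, 190, 193, 170, 125, 161, 103, 147, 72, 81, 81, 102, 196, 211, 199, 167, 153, 158, 157, 154, 153, 150, 151, 155, 154, 154, 156, 155, 150, 148, 153, 155, 155, 158, 160, 153, 150, 150, 169, 175, 172, 173, 176, 180, 187, 154, 60, 25, 26, 30, 32, 33, 33, 29, 31, 33, 31, 32, 31, 31, 27, 24, 51, 114, 131, 129, 125, 130, 130, 130, 128, 130, 128, 125, 134, 134, 136, 129, 129, 204, 232, 229, 218, 204, 177, 180, 186, 186, 185, 186, 184, 187, 195]
30 [189, 189, 189, 186, 186, 188, 190, 186, 185, 188, 193, 193, 191, 193, 192, 154, 146, 141, 90, 77, 82, 82, 77, 123, 209, 205, 196, 150, 155, 159, 155, 153, 152, 149, 152, 155, 153, 
[... 2558 characters left out ...]
8, 79, 77, 73, 69, 78, 79, 82, 73, 68, 78, 78, 66, 77, 78, 78, 82, 80, 59, 26, 32, 34, 29, 41, 85, 79, 81, 81, 78, 83, 83, 82, 80, 80, 78, 65, 110, 207, 197, 193, 196, 196, 168, 53, 67, 76, 79, 82, 84, 82, 81, 76, 79, 79, 79, 80, 82, 80, 80, 78, 82, 80, 81, 81, 79, 80, 76]
405 [194, 192, 198, 200, 189, 196, 191, 144, 5, 22, 26, 24, 38, 67, 71, 74, 77, 78, 77, 68, 71, 81, 80, 78, 76, 69, 51, 29, 33, 30, 39, 63, 79, 80, 76, 79, 76, 66, 41, 32, 33, 33, 67, 77, 70, 70, 76, 76, 79, 69, 87, 198, 191, 192, 195, 198, 200, 202, 202, 200, 199, 202, 206, 204, 199, 195, 199, 206, 177, 59, 0, 3, 8, 9, 5, 7, 9, 6, 7, 7, 8, 8, 9, 8, 11, 8, 9, 8, 6, 11, 9, 6, 8, 4, 7, 17, 13, 13, 13, 15, 14, 14, 13, 12, 13]
```

```bash
python3 - <<'E'
from h import *
w=grab('wrist'); px=cv2.cvtColor(cv2.imread('pics/w1.png'),cv2.COLOR_BGR2RGB)
hs=cv2.cvtColor(px,cv2.COLOR_RGB2HSV); m=cv2.inRange(hs,np.array((20,120,80)),np.array((35,255,255))); m[130:]=0;m[:,500:]=0
v,u=np.nonzero(m);print(u.min(),u.max(),v.min(),v.max())
for c in(u.min(),u.max()): print(onz(w,c,v[u==c].mean(),.198).round(4))
for r,c,z in((200,377.3,.120),(250,376,.1165),(405,370.9,.1145)):print(r,onz(w,c,r,z).round(4))
# guard edges on sloped plane
o=None
for r,l,rr in((5,364.5,432),(30,364.5,431),(60,364,430),(85,364.2,428.5)):
    out=[]
    for c in(l,rr):
        o,d=ray(w,c,r); t=(.198+.087*(o[1]-.1755)-o[2])/(d[2]-.087*d[1]); out.append((o+d*t).round(4))
    print(r,out,(out[0]+out[1])[:2]/2)
E
```

```text
354 435 93 105
[0.4729 0.1696 0.198 ]
[0.5227 0.17   0.198 ]
200 [0.5005 0.0907 0.12  ]
250 [0.5016 0.0455 0.1165]
405 [ 0.5037 -0.1196  0.1145]
5 [array([0.4778, 0.2209, 0.2019]), array([0.517 , 0.2216, 0.202 ])] [0.4974  0.22125]
30 [array([0.4782, 0.2074, 0.2008]), array([0.5174, 0.208 , 0.2008])] [0.4978 0.2077]
60 [array([0.4784, 0.1908, 0.1993]), array([0.5181, 0.1913, 0.1994])] [0.49825 0.19105]
85 [array([0.479 , 0.1766, 0.1981]), array([0.5183, 0.177 , 0.1981])] [0.49865 0.1768 ]
```

Call:
carry_out:
  steps:
    - [0,0,0,-0.3,2,-2,0.57]
    - [0,0,0,-0.6,4,-5,0.57]
    - [0,0,0,-0.6,5.1,-9,0.57]
    - [0,0,0,-0.6,5.1,-10.6,0.57]
    - [0,0,0,-0.6,5.1,-10.6,0.57]

```text
time: 1.95
position: [0.4426, 0.1304, 0.2122]
tool_rot: [-2.219, -2.219, 0.009]
ft_force: [0.5, -0.3, 0.3]
grip_width: 0.571
grip_force: 0.0
```

Call:
carry_out:
  steps:
    - [0,0,0,0.5,0,0,0.57]
    - [0,0,0,1.8,0,0.3,0.57]
    - [0,0,0,3.2,0,0.4,0.57]
    - [0,0,0,4.6,0,0.1,0.57]
    - [0,0,0,5.8,0,-0.3,0.57]
    - [0,0,0,6.6,0,-0.6,0.57]
    - [0,0,0,7.0,0,-1,0.57]
    - [0,0,0,7.0,0,-1,0.57]

```text
time: 2.75
position: [0.5142, 0.1307, 0.2044]
tool_rot: [-2.221, -2.221, 0.001]
ft_force: [0.0, -1.3, -0.7]
grip_width: 0.567
grip_force: 0.0
```

```bash
python3 - <<'E'
from h import *
s=ctrl.get_state();print(s['time'],s['position'],s['ft_force'])
w=grab('wrist','w2.png');a=grab('scene','s2.png');b=grab('side','d2.png')
for n,d in(('w',w),('s',a),('d',b)): 
    print(n,blobs(d,(0,150,80),(6,255,255),15)); 
print('or',blobs(b,(7,150,100),(20,255,255),15))
A=cv2.imread('pics/s2.png')[130:250,320:480];B=cv2.imread('pics/d2.png')[200:320,110:270]
f=lambda x:cv2.resize(x,None,fx=2.4,fy=2.4,interpolation=cv2.INTER_CUBIC)
cv2.imwrite('pics/m2.png',np.hstack([f(A),f(B)]))
E
```

```text
2.75 [0.51421961 0.13071082 0.20441743] [ 0.04489377 -1.31857263 -0.71706447]
w [([432.6, 296.1], [404, 270, 60, 58, 2345])]
s [([523.7, 172.9], [521, 170, 7, 7, 36]), ([376.0, 193.3], [372, 189, 9, 9, 60]), ([424.1, 253.4], [420, 249, 9, 10, 72])]
d [([221.5, 209.3], [218, 205, 7, 10, 50])]
or [([453.3, 250.1], [451, 245, 5, 12, 44]), ([146.2, 262.3], [139, 259, 16, 7, 88]), ([465.2, 276.5], [463, 271, 5, 13, 50]), ([591.6, 406.0], [590, 402, 4, 9, 17]), ([597.2, 425.6], [594, 424, 8, 5, 18]), ([598.9, 435.2], [596, 430, 7, 12, 24]), ([600.2, 452.7], [595, 447, 13, 12, 36]), ([587.3, 451.3], [583, 448, 9, 8, 22]), ([593.2, 456.1], [590, 453, 7, 7, 18]), ([607.6, 456.8], [603, 455, 9, 7, 16]), ([592.5, 464.2], [585, 456, 18, 15, 64]), ([592.7, 474.3], [590, 471, 8, 7, 15]), ([606.2, 475.7], [600, 470, 12, 10, 32])]
```

View pics/m2.png

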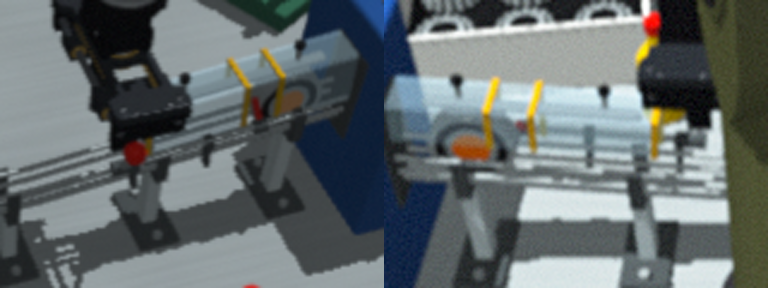

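The lever is about two-thirds over with the knob at scene (376,193), and the bearing still waits under the guard with its plug at side (146,262). Next I calculate the remaining push and the predicted pixel-to-position table.

```bash
cat > track.py <<'E'
from h import *
# chute: local (x,y,z)->world
y0=.052; yaw=np.deg2rad(1.07)
def loc(x,y,z):
    o=np.array([.5010,y0,0]); return o+np.array([x*np.cos(yaw)-y*np.sin(yaw),x*np.sin(yaw)+y*np.cos(yaw),z])
def rail(y): return .09+(.087*y if y>0 else .011*y)
def track(img='side',n=1):
    out=[]
    for i in range(n):
        s=ctrl.get_state();d=grab(img)
        xf=-.0105 if img=='side' else .0105
        ys=np.arange(-.24,.33,.002);P=proj(d,np.array([loc(xf,y,rail(y)+.04) for y in ys]))
        h=cv2.cvtColor(d['pixels'],cv2.COLOR_RGB2HSV);m=cv2.inRange(h,np.array((5,130,50)),np.array((20,255,255)))
        band=np.zeros_like(m);cv2.polylines(band,[P.round().astype(np.int32)],False,255,17);m&=band
        c,l,st,ce=cv2.connectedComponentsWithStats(m)
        b=[]
        for k in range(1,c):
            if st[k,4]<12:continue
            u=st[k,0]+st[k,2]/2-.5; b.append((round(float(np.interp(u,*( (P[::-1,0],ys[::-1]) if img=='side' else (P[:,0],ys)))),4) if False else round(float(ys[np.argmin(abs(P[:,0]-u))]),3),int(st[k,4]),st[k,:4].tolist()))
        out.append((round(s['time'],3),b))
    return out
E
python3 - <<'E'
from track import *
for i in('side','scene'): print(i,track(i))
T=ctrl.get_state()
w=grab('wrist');a=grab('scene')
print(two(w,(432.6,296.1),a,(376,193.3)), T['time'])
E
```

```text
side [(2.9, [(0.292, 108, [139, 257, 16, 10])])]
scene [(2.95, [])]
(array([0.56040113, 0.13867154, 0.19323747]), np.float64(0.00107141488855506)) 3.0
```

Call:
carry_out:
  steps:
    - [0,0,0,1.1,0,-0.7,0.57]
    - [0,0,0,2.1,0,-1.9,0.57]
    - [0,0,0,2.9,0,-2.9,0.57]
    - [0,0,0,3.1,0,-3.1,0.57]

```text
time: 3.5
position: [0.5441, 0.1284, 0.1719]
tool_rot: [-2.222, -2.218, 0.011]
ft_force: [-6.2, -4.2, 5.6]
grip_width: 0.567
grip_force: 4.4
```

```bash
python3 - <<'E'
from track import *
s=ctrl.get_state();print(s['time'],s['position'],s['ft_force'])
print(track('side'))
a=grab('scene');print(blobs(a,(0,150,80),(6,255,255),8))
for al in(.85,1.,1.1,1.15): print(al,proj(a,loc(.026+.07*np.sin(al),.082,.133+.07*np.cos(al))).round(1))
E
```

```text
3.5 [0.54412007 0.12844608 0.1718918 ] [-6.1903964  -4.23318512  5.55963708]
[(3.5, [(0.276, 106, [146, 256, 16, 11])])]
[([523.7, 172.9], [521, 170, 7, 7, 36]), ([380.2, 210.9], [376, 208, 9, 7, 45]), ([424.1, 253.4], [420, 249, 9, 10, 72])]
0.85 [[377.  202.9]]
1.0 [[377.6 207.1]]
1.1 [[377.9 209.8]]
1.15 [[378.  211.2]]
```

Call:
carry_out:
  steps:
    - [0,0,0,-2,-0.5,0.1,0.5]
    - [0,0,0,-4,-1.5,-0.3,0.46]
    - [0,0,0,-4.5,-2.1,-1.5,0.46]
    - [0,0,0,-4.5,-2.1,-2.5,0.46]

```text
time: 4.0
position: [0.4999, 0.1087, 0.1476]
tool_rot: [2.223, 2.22, -0.002]
ft_force: [0.5, -0.0, 0.5]
grip_width: 0.461
grip_force: 0.0
```

```bash
python3 - <<'E'
from track import *
print(track('side',3))
s=ctrl.get_state();print(s['time'],s['position'],s['ft_force'],s['grip_width'])
E
```

```text
[(4.0, [(0.22, 115, [172, 260, 17, 9])]), (4.05, [(0.21, 108, [177, 260, 16, 9])]), (4.1, [(0.202, 103, [181, 261, 15, 8])])]
4.15 [0.50008352 0.11004514 0.14784919] [-0.25400565  0.74576821  0.51231609] 0.4647765326719406
```

```bash
python3 - <<'E'
from track import *
print(track('side',3))
s=ctrl.get_state();print(s['time'],s['position'])
E
```

```text
[(4.15, [(0.194, 102, [184, 261, 16, 8])]), (4.2, [(0.186, 102, [188, 261, 16, 9])]), (4.25, [(0.176, 100, [192, 262, 16, 8])])]
4.3 [0.50079681 0.11045662 0.14939037]
```

Call:
carry_out:
  steps:
    - [0,0,0,0,0,0,0.42]
    - [0,0,0,0,0,0,0.4]
    - [0,0,0,0,-0.2,0,0.4]
    - [0,0,0,0,-1.0,-0.1,0.4]
    - [0,0,0,0,-2.8,-0.2,0.4]
    - [0,0,0,0.1,-5.8,-0.5,0.4]
    - [0,0,0,0.2,-9.2,-0.5,0]
    - [0,0,0,0.2,-12.6,-0.5,0]
    - [0,0,0,0.3,-15.8,-0.6,0]
    - [0,0,0,0.3,-18.6,-0.6,0]
    - [0,0,0,0.4,-20.9,-0.6,0]
    - [0,0,0,0.4,-22.7,-0.6,0]
  squeeze: 10

```text
time: 5.5
position: [0.5032, -0.1195, 0.1429]
tool_rot: [-2.224, -2.219, 0.001]
ft_force: [-0.4, 0.5, -2.1]
grip_width: 0.24
grip_force: 10.0
```

Call:
carry_out:
  steps:
    - [0,0,0,0,-1.2,0,0]
    - [0,0,0,0,-1.9,0,0]
    - [0,0,0,0,-2.1,0,0]
    - [0,0,0,0,-2.1,0,0]

```text
time: 5.9
position: [0.504, -0.1378, 0.1433]
tool_rot: [2.221, 2.222, -0.0]
ft_force: [-0.3, -1.0, 0.1]
grip_width: 0.239
grip_force: 10.0
```

```bash
python3 - <<'E'
from track import *
s=ctrl.get_state();print(s['time'],s['position'],s['ft_force'],s['grip_width'],s['grip_force'],s['joint_positions'])
print(track('side'))
w=grab('wrist','w3.png');a=grab('scene','s3.png');b=grab('side','d3.png')
f=lambda x:cv2.resize(x,(400,300),interpolation=cv2.INTER_CUBIC)
A=cv2.imread('pics/s3.png')[150:300,200:400];B=cv2.imread('pics/d3.png')[215:335,290:450];C=cv2.imread('pics/w3.png')
cv2.imwrite('pics/m3.png',np.vstack([np.hstack([f(A),f(B)]),np.hstack([f(C),f(C)*0])]))
E
```

```text
5.9 [ 0.50397736 -0.1378289   0.14333774] [-0.33543665 -0.97429623  0.08428127] 0.23895084520866414 10.000871872762218 [ 0.19836264  0.1247798   0.0188706   1.88994629 -0.00237996  1.12697585
  0.21862723]
[(5.9, [(-0.154, 71, [344, 266, 11, 9])])]
```

View pics/m3.png

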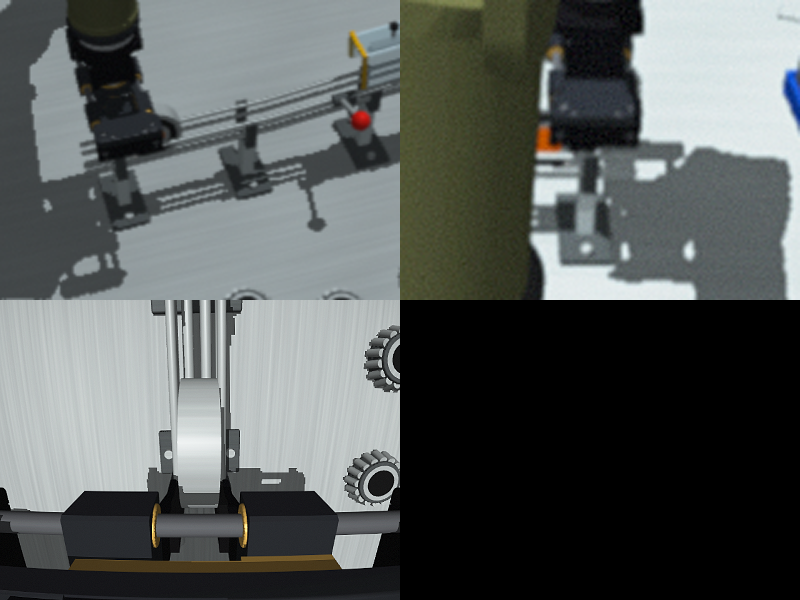

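The hand holds the bearing (width 20.8 mm) on the run-out, the lever lies fully over with its knob at scene (380,210), and the bearing's rim is visible uphill of the fingers in the wrist view. I'll measure the offset between bearing and grasp.

```bash
python3 - <<'E'
from track import *
w=grab('wrist');g=cv2.cvtColor(w['pixels'],cv2.COLOR_RGB2GRAY).astype(int)
print(g[100:345:3,318].tolist())
from scipy.optimize import brentq
zc=rail(-.19)+.04; 
for r in(122,125,128,131,135):
    o,d=ray(w,318,r); o2=o[1:];d2=d[1:]/np.linalg.norm(d[1:])
    f=lambda yc:(d2[0]*(zc-o2[1])-d2[1]*(yc-o2[0]))   # signed distance
    print(r,[round(brentq(lambda y:f(y)-s*.04,-.4,.3),4) for s in(-1,1)])
# side view plug right part: left edge of orange disc hidden? report row/cols
print(ctrl.get_state()['position'])
E
```

```text
[80, 80, 80, 80, 79, 80, 80, 78, 77, 124, 140, 146, 154, 162, 165, 170, 172, 174, 175, 179, 182, 181, 185, 191, 198, 195, 192, 196, 197, 205, 211, 209, 210, 213, 212, 217, 220, 216, 223, 228, 233, 236, 239, 238, 235, 234, 231, 228, 225, 223, 216, 210, 210, 208, 204, 202, 202, 198, 194, 189, 187, 182, 179, 180, 178, 178, 183, 174, 170, 166, 71, 75, 75, 74, 75, 73, 134, 110, 81, 80, 83, 41]
122 [-0.1009, -0.0209]
125 [-0.102, -0.022]
128 [-0.1031, -0.0231]
131 [-0.1042, -0.0242]
135 [-0.1056, -0.0256]
[ 0.50420552 -0.13741235  0.14348446]
```

The bearing's centre is at y≈-0.1025 and the hand is at -0.1375, so the fingers hold it near its leading rim. It's at rest, so I'll open slightly, centre the hand and grip again.

Call:
carry_out:
  steps:
    - [0,0,0,0,0,0,0.42]
    - [0,0,0,0,0,0,0.42]
    - [0,0,0,0,1.6,0,0.42]
    - [0,0,0,-0.1,3.3,0,0.42]
    - [0,0,0,-0.1,3.3,0,0.42]

```text
time: 6.65
position: [0.5033, -0.1023, 0.1434]
tool_rot: [-2.217, -2.225, -0.002]
ft_force: [-0.2, 0.2, -0.5]
grip_width: 0.417
grip_force: 0.0
```

```bash
cat > bc.py <<'E'
from track import *
from scipy.optimize import brentq
def bear():
    s=ctrl.get_state();w=grab('wrist');g=cv2.cvtColor(w['pixels'],cv2.COLOR_RGB2GRAY).astype(int)
    zc=rail(-.16)+.04;print(s['time'],s['position'].round(4) if hasattr(s['position'],'round') else s['position'],s['grip_width'],s['grip_force'],s['ft_force'])
    print([(i,int(g[i,318])) for i in range(150,330,4)])
    for r in range(120,330,15):
        o,d=ray(w,318,r);o2=o[1:];d2=d[1:]/np.linalg.norm(d[1:])
        f=lambda yc:(d2[0]*(zc-o2[1])-d2[1]*(yc-o2[0]))
        print(r,[round(brentq(lambda y:f(y)-q*.04,-.5,.4),4) for q in(-1,1)],end=';')
if __name__=='__main__': bear(); print(track('side'))
E
python3 bc.py
```

```text
6.65 [ 0.5033 -0.1023  0.1434] 0.41735786395265806 0.0 [-0.22359037  0.20669061 -0.49414054]
[(150, 80), (154, 81), (158, 80), (162, 81), (166, 81), (170, 79), (174, 79), (178, 80), (182, 81), (186, 79), (190, 81), (194, 79), (198, 81), (202, 81), (206, 82), (210, 81), (214, 80), (218, 97), (222, 115), (226, 130), (230, 141), (234, 148), (238, 155), (242, 167), (246, 166), (250, 174), (254, 175), (258, 178), (262, 177), (266, 181), (270, 184), (274, 189), (278, 198), (282, 202), (286, 198), (290, 203), (294, 212), (298, 228), (302, 230), (306, 233), (310, 78), (314, 92), (318, 90), (322, 87), (326, 87)]
120 [-0.0652, 0.0148];135 [-0.0706, 0.0095];150 [-0.0762, 0.004];165 [-0.0819, -0.0014];180 [-0.0877, -0.0069];195 [-0.0937, -0.0125];210 [-0.0999, -0.0181];225 [-0.1062, -0.0237];240 [-0.1128, -0.0294];255 [-0.1195, -0.0352];270 [-0.1265, -0.0411];285 [-0.1336, -0.047];300 [-0.141, -0.0531];315 [-0.1487, -0.0592];[(6.7, [])]
```

Call:
carry_out:
  steps:
    - [0,0,0,0,0,0,0]
    - [0,0,0,0,0,0,0]
    - [0,0,0,0,0,0,0]
    - [0,0,0,0,0,0.5,0]
    - [0,0,0,0,0,2,0]
    - [0,0,0,0,0,5,0]
    - [0,0,0,0,0,8,0]
    - [0,0,0,0,0,10,0]
    - [0,0,0,0,0,10,0]
  squeeze: 40

```text
time: 7.65
position: [0.5044, -0.1054, 0.246]
tool_rot: [2.219, 2.218, 0.005]
ft_force: [0.4, 0.2, -4.5]
grip_width: 0.24
grip_force: 40.0
```

Call:
carry_out:
  steps:
    - [0,0,-4,0,-1,0,0]
    - [0,0,-12,-0.3,-4,0,0]
    - [0,0,-20,-0.6,-7,0,0]
    - [0,0,-28,-0.9,-10,0,0]
    - [0,0,-36,-1.2,-13,0,0]
    - [0,0,-44,-1.5,-16,0,0]
    - [0,0,-52,-1.8,-19.5,0,0]
    - [0,0,-60,-2.1,-23,0,0]
    - [0,0,-68,-2.4,-26.5,0,0]
    - [0,0,-76,-2.6,-29.5,0,0]
    - [0,0,-81,-2.6,-31,0,0]
    - [0,0,-81,-2.6,-31,0,0]

```text
time: 8.85
position: [0.4745, -0.4176, 0.2404]
tool_rot: [-3.132, -0.238, 0.007]
ft_force: [-0.5, 0.3, -3.8]
grip_width: 0.236
grip_force: 40.0
```

```bash
python3 - <<'E'
from h import *
s=ctrl.get_state();print(s['time'],s['position'],s['tool_rot'],s['grip_width'],s['grip_force'],s['ft_force'],s['torque'])
w=grab('wrist','w4.png');a=grab('scene','s4.png');b=grab('side','d4.png')
f=lambda x:cv2.resize(x,(400,300),interpolation=cv2.INTER_CUBIC)
A=cv2.imread('pics/s4.png')[200:350,100:300];B=cv2.imread('pics/d4.png')[205:355,390:590];C=cv2.imread('pics/w4.png')
cv2.imwrite('pics/m4.png',np.vstack([np.hstack([f(A),f(B)]),np.hstack([f(C),f(C)*0])]))
E
```

```text
8.85 [ 0.47449253 -0.41761411  0.24044464] [-3.13202232 -0.23776936  0.00723368] 0.23557820400126703 39.996572281233966 [-0.5348225   0.29090229 -3.84868133] [ 0.04993993  0.169713   -0.02441895]
```

View pics/m4.png

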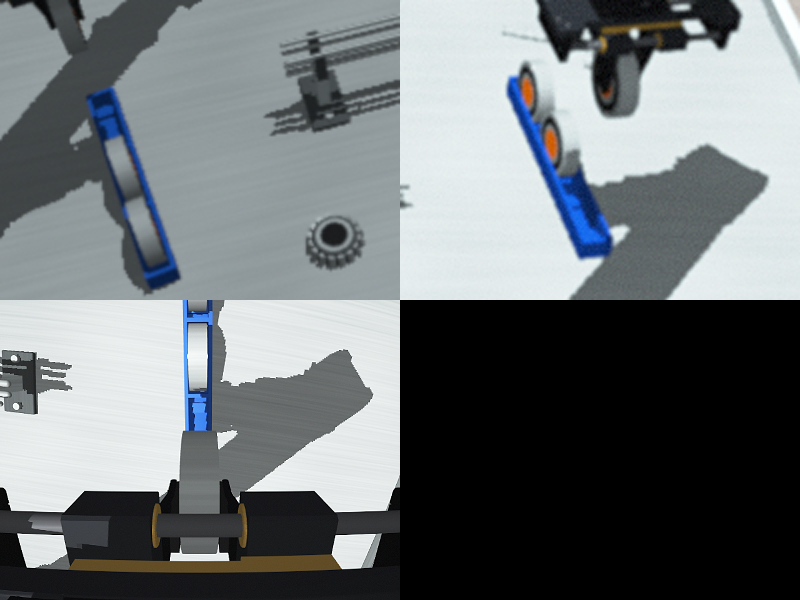

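The bearing is held above the rack and hangs upright. In the wrist view (full pixels) the rack's walls lie at columns ~295–340, with dividers at rows ~30 and ~150.

```bash
python3 - <<'E'
from h import *
w=grab('wrist');s=ctrl.get_state();print(s['time'],s['position'])
h=cv2.cvtColor(w['pixels'],cv2.COLOR_RGB2HSV);m=cv2.inRange(h,np.array((100,120,40)),np.array((130,255,255)))>0
C=[];L=[]
for r in range(4,206,8):
    u=np.nonzero(m[r,250:400])[0]+250
    # outer edges
    a=onz(w,u.min()-.5,r,.03);b=onz(w,u.max()+.5,r,.03);C.append((a+b)/2);L.append(np.linalg.norm(a-b))
    if r%32==4: print(r,u.min(),u.max(),(a*1000).round(1)[:2],(b*1000).round(1)[:2],(L[-1]*1000).round(1))
C=np.array(C);p=np.polyfit(C[:,0],C[:,1],1);print('line',p,np.rad2deg(np.arctan(p[0])),'at .477',np.polyval(p,.4774), 'res',np.std(np.polyval(p,C[:,0])-C[:,1]))
g=h[:,:,2].astype(int)
for c in(313,317): print(c,[(r,int(g[r,c]),bool(m[r,c])) for r in list(range(18,42,2))+list(range(140,175,2))])
for r in(24,36,148,156):print(r,onz(w,315,r,.03).round(4))
# held bearing edges in tool frame
gr=cv2.cvtColor(w['pixels'],cv2.COLOR_RGB2GRAY).astype(int)
for r in(230,250,300): print(r,gr[r,275:360].tolist())
E
```

```text
9.05 [ 0.47741594 -0.41307876  0.24211079]
4 300 346 [ 639.2 -372.9] [ 645.1 -409. ] 36.6
36 301 346 [ 615.9 -377.3] [ 621.7 -413.1] 36.3
68 301 345 [ 592.  -380.9] [ 597.7 -416.5] 36.0
100 301 345 [ 567.5 -384.6] [ 573.3 -420.8] 36.6
132 301 344 [ 542.2 -388.4] [ 548.  -424.4] 36.5
164 302 344 [ 516.2 -393.2] [ 522.1 -429. ] 36.3
196 302 343 [ 489.2 -397.3] [ 495. -433.] 36.2
line [ 0.15829544 -0.49305998] 8.995025457238503 at .477 -0.41748973511668297 res 0.00021085218213310976
313 [(18, 125, False), (20, 110, False), (22, 92, False), (24, 99, True), (26, 87, True), (28, 109, True), (30, 116, True), (32, 107, True), (34, 255, True), (36, 246, True), (38, 248, True), (40, 212, True), (140, 188, False), (142, 188, False), (144, 158, False), (146, 81, False), (148, 82, False), (150, 104, True), (152, 105, True), (154, 143, True), (156, 254, True), (158, 249, True), (160, 245, True), (162, 103, True), (164, 114, True), (166, 114, True), (168, 90, True), (170, 244, True), (172, 255, True), (174, 255, True)]
317 [(18, 123, False), (20, 108, False), (22, 92, False), (24, 127, True), (26, 
[... 1122 characters left out ...]
, 104, 104, 103, 105, 105, 102, 103, 103, 104, 104, 103, 104, 104, 103, 103, 104, 105, 103, 104, 104, 104, 104, 103, 105, 104, 104, 103, 102, 105, 103, 103, 104, 100, 104, 104, 103, 103, 104, 104, 104, 102, 104, 103, 104, 104, 104, 101, 105, 109, 109, 109, 111, 110, 110, 109, 111, 110, 110]
300 [14, 14, 12, 15, 13, 10, 19, 20, 19, 15, 11, 52, 114, 123, 121, 122, 121, 121, 121, 122, 123, 121, 122, 122, 122, 122, 121, 122, 119, 120, 120, 121, 119, 121, 120, 122, 120, 120, 120, 120, 121, 119, 121, 122, 121, 119, 122, 121, 122, 121, 122, 121, 122, 121, 120, 118, 122, 120, 122, 120, 121, 119, 120, 121, 122, 121, 122, 122, 121, 122, 122, 120, 119, 122, 123, 131, 76, 19, 17, 20, 22, 21, 13, 12, 12]
```

```bash
python3 - <<'E'
from h import *
P=[];L=[]
for i in range(8):
    P.append(ctrl.get_state()['position']);w=grab('wrist')
    h=cv2.cvtColor(w['pixels'],cv2.COLOR_RGB2HSV);m=cv2.inRange(h,np.array((100,120,40)),np.array((130,255,255)))>0
    C=[]
    for r in range(4,206,8):
        u=np.nonzero(m[r,250:400])[0]+250;C.append((onz(w,u.min()-.5,r,.03)+onz(w,u.max()+.5,r,.03))/2)
    C=np.array(C);p=np.polyfit(C[:,0],C[:,1],1);L.append((np.polyval(p,.4765),p[0]))
P=np.array(P);print((P*1000).round(1).tolist(),P.mean(0).round(4));print(np.round(L,4).tolist(),np.mean(L,0));print(R.from_rotvec(ctrl.get_state()['tool_rot']).as_matrix().round(3),ctrl.get_state()['ft_force'])
print(w['camera_matrix'])
E
```

```text
[[477.4, -413.1, 242.1], [477.5, -413.2, 242.6], [477.6, -413.4, 242.9], [477.5, -413.8, 243.2], [477.4, -414.0, 243.4], [477.3, -414.3, 243.4], [477.2, -414.5, 243.5], [477.2, -414.7, 243.5]] [ 0.4774 -0.4139  0.2431]
[[-0.4178, 0.159], [-0.4177, 0.1586], [-0.4177, 0.1586], [-0.4178, 0.1589], [-0.4177, 0.1582], [-0.4177, 0.1584], [-0.4178, 0.1595], [-0.4177, 0.1591]] [-0.41772287  0.15880103]
[[ 0.988  0.157  0.   ]
 [ 0.157 -0.988 -0.   ]
 [ 0.     0.    -1.   ]] [-0.37982909 -0.01320377 -3.79518467]
[[416.2134467    0.         318.70745142]
 [  0.         416.2134467  242.67387093]
 [  0.           0.           1.        ]]
```

Call:
carry_out:
  steps:
    - [0,0,0,0,-0.2,-2,0]
    - [0,0,0,0,-0.2,-5,0]
    - [0,0,0,0,-0.2,-8,0]
    - [0,0,0,0,-0.2,-11,0]
    - [0,0,0,0,-0.2,-13,0]
    - [0,0,0,0,-0.2,-14.3,0]
    - [0,0,0,0,-0.2,-14.8,0]
    - [0,0,0,0,-0.2,-14.8,0]
    - [0,0,0,0,-0.2,-14.8,0]
    - [0,0,0,0,-0.2,-14.8,0]

```text
time: 10.45
position: [0.4778, -0.4177, 0.0968]
tool_rot: [3.13, 0.246, 0.003]
ft_force: [0.4, -0.4, -4.3]
grip_width: 0.232
grip_force: 40.0
```

```bash
python3 - <<'E'
from h import *
for i in range(4): grab('side')
s=ctrl.get_state();print(s['time'],s['position'],s['ft_force'])
w=grab('wrist','w5.png');a=grab('scene','s5.png');b=grab('side','d5.png')
h=cv2.cvtColor(w['pixels'],cv2.COLOR_RGB2HSV);m=cv2.inRange(h,np.array((100,120,40)),np.array((130,255,255)))>0
C=[]
for r in range(4,300,20):
    u=np.nonzero(m[r,220:430])[0]+220
    if len(u)>4:
        A=onz(w,u.min()-.5,r,.03);B=onz(w,u.max()+.5,r,.03);C.append((A+B)/2);print(r,u.min(),u.max(),round(np.linalg.norm(A-B)*1000,1),C[-1].round(4)[:2])
f=lambda x:cv2.resize(x,(400,300),interpolation=cv2.INTER_CUBIC)
A=cv2.imread('pics/s5.png')[220:310,110:230];B=cv2.imread('pics/d5.png')[255:345,430:550];C=cv2.imread('pics/w5.png')
cv2.imwrite('pics/m5.png',np.vstack([np.hstack([f(A),f(B)]),np.hstack([f(C),f(C[:240,160:480])])]))
E
```

```text
10.65 [ 0.47728757 -0.4172235   0.09593268] [ 0.87723047  0.15510661 -4.56476593]
4 276 355 36.8 [ 0.6066 -0.3969]
24 277 355 36.6 [ 0.598  -0.3984]
44 277 354 36.5 [ 0.5892 -0.3996]
64 277 354 36.8 [ 0.5804 -0.401 ]
84 278 354 36.7 [ 0.5715 -0.4026]
104 278 354 37.1 [ 0.5624 -0.404 ]
124 279 353 36.5 [ 0.5531 -0.4055]
144 279 353 36.9 [ 0.5436 -0.407 ]
164 279 352 36.9 [ 0.5339 -0.4083]
184 280 352 36.8 [ 0.5241 -0.4101]
204 280 351 36.8 [ 0.5139 -0.4114]
224 281 351 36.8 [ 0.5035 -0.4133]
244 281 351 37.3 [ 0.4928 -0.415 ]
264 282 286 2.7 [ 0.4792 -0.3999]
```

View pics/m5.png

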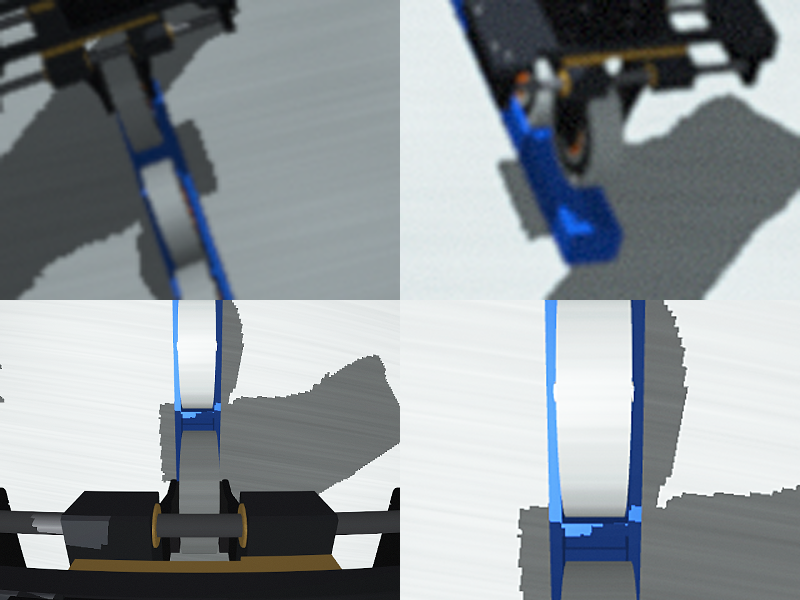

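The bearing sits centred over the pocket; in the wrist view the rack walls are at columns 281–351 and the bearing lies between them. I'll lower it gently.

Call:
carry_out:
  steps:
    - [0,0,0,0,0,-0.6,0]
    - [0,0,0,0,0,-1.3,0]
    - [0,0,0,0,0,-2,0]
    - [0,0,0,0,0,-2.6,0]
    - [0,0,0,0,0,-2.9,0]
    - [0,0,0,0,0,-3.1,0]
    - [0,0,0,0,0,-3.1,0]
    - [0,0,0,0,0,-3.1,0]
    - [0,0,0,0,0,-3.1,0]

```text
time: 11.7
position: [0.4773, -0.4172, 0.0647]
tool_rot: [3.131, 0.246, 0.001]
ft_force: [0.6, 0.2, -4.5]
grip_width: 0.235
grip_force: 40.0
```

Call:
carry_out:
  steps:
    - [0,0,0,0,0,-0.1,0]
    - [0,0,0,0,0,-0.2,0]
    - [0,0,0,0,0,-0.3,0]
    - [0,0,0,0,0,-0.3,0]
    - [0,0,0,0,0,-0.3,0]

```text
time: 12.2
position: [0.4768, -0.4177, 0.0624]
tool_rot: [3.131, 0.246, 0.0]
ft_force: [-4.1, 0.7, 5.1]
grip_width: 0.24
grip_force: 40.0
```

Call:
carry_out:
  steps:
    - [0,0,0,-0.1,0,0.05,0]
    - [0,0,0,-0.2,0,0,0]
    - [0,0,0,-0.2,0,0,0]
    - [0,0,0,-0.2,0,0,0]

```text
time: 12.6
position: [0.4747, -0.4175, 0.0613]
tool_rot: [3.131, 0.246, -0.0]
ft_force: [-1.4, -0.9, 1.3]
grip_width: 0.241
grip_force: 40.0
```

Call:
carry_out:
  steps:
    - [0,0,0,0,0,0,0]
    - [0,0,0,0,0,0,0]
    - [0,0,0,0,0,0,0.3]
    - [0,0,0,0,0,0,0.36]
    - [0,0,0,0,0,0,0.42]
    - [0,0,0,0,0,0,0.42]
    - [0,0,0,0,0,2,0.45]
    - [0,0,0,0,0,6,0.45]
    - [0,0,0,0,0,11,0.45]
    - [0,0,0,0,2,16,0.45]
    - [0,0,0,0,5,19,0.45]
    - [0,0,0,0,8,19,0.45]
  squeeze: 4

```text
time: 13.8
position: [0.4773, -0.3381, 0.2577]
tool_rot: [3.126, 0.244, 0.014]
ft_force: [1.3, -0.8, 0.0]
grip_width: 0.448
grip_force: 0.0
```

```bash
python3 - <<'E'
from h import *
s=ctrl.get_state();print(s['time'],s['position'],s['ft_force'],s['grip_width'])
a=grab('scene','s6.png');b=grab('side','d6.png')
f=lambda x:cv2.resize(x,(400,400),interpolation=cv2.INTER_CUBIC)
cv2.imwrite('pics/m6.png',np.hstack([f(cv2.imread('pics/s6.png')[235:355,110:230]),f(cv2.imread('pics/d6.png')[230:340,420:530])]))
print(blobs(b,(7,150,100),(20,255,255),15)[:6])
for p in blobs(b,(5,130,60),(20,255,255),15):
    if 430<p[0][0]<520: print(onz(b,*p[0],.046).round(4))
E
```

```text
13.8 [ 0.47726308 -0.33812594  0.25768112] [ 1.30977549 -0.7584385   0.02723672] 0.44809345088552666
[([453.1, 249.8], [451, 244, 5, 13, 46]), ([465.4, 276.6], [463, 271, 6, 13, 53]), ([478.8, 305.1], [476, 299, 6, 14, 61]), ([586.9, 450.5], [584, 447, 6, 8, 15]), ([609.4, 472.8], [605, 468, 10, 12, 28])]
[ 0.6639 -0.3734  0.046 ]
[ 0.5685 -0.3888  0.046 ]
[ 0.4747 -0.4041  0.046 ]
```

View pics/m6.png

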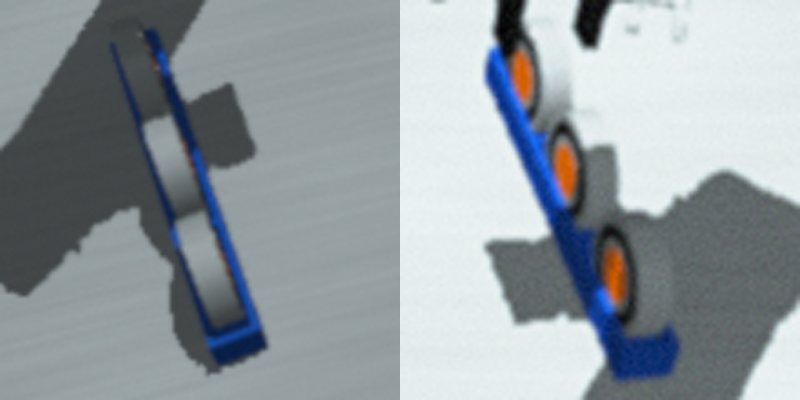

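All three bearings stand evenly spaced in the rack, with plugs at side (453,250), (465,277) and (479,305), and the hand is clear. I'll let the arm settle, then hand in.

Call:
carry_out:
  steps:
    - [0,0,0,0,0,0,0.45]
    - [0,0,0,0,0,0,0.45]
    - [0,0,0,0,0,0,0.45]

```text
time: 14.2
position: [0.4743, -0.3382, 0.2505]
tool_rot: [-3.132, -0.243, 0.002]
ft_force: [0.5, -0.0, 0.1]
grip_width: 0.451
grip_force: 0.0
```

```bash
python3 -c "
from bench import ctrl
print(ctrl.close_job())"
```

```text
the job is handed in; nothing more can be done
None
```

The job is handed in at 14.2 s: the bearing was released, slowed to a standstill on the run-out and set standing in the empty cradle; the fingers first closed near its leading rim (it ran about 35 mm behind my prediction), so I opened and gripped it again, centred, before lifting.

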